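Turn the brake disc onto its studs and latch it

ROBOT

A 6-joint arm with a two-finger parallel gripper is mounted at the origin on the work surface. World frame = base frame: x ahead of the robot, y to its left, z up, the work surface at z = 0. Lengths are in m, angles in rad, forces in N, time in s.
With the tool pointing down it reaches from about 0.4 to 0.825 m from the base axis. Payload 7 kg.
Tool frame: the origin (TCP) lies at the centre of the arm's flange, where the gripper is bolted on; the fingertips stand 178 mm ahead of it and the grasp point (between the pads) lies 159 mm ahead of it; z points along the fingers, y is the direction in which the jaws open and shut (so a half turn about z gives the same grasp; the last joint's range is limited). The gripper opens to 88 mm and grips with 3 to 60 N. Pads are 19 mm wide; open, the fingers measure 130 mm over their backs; the gripper's body (78 mm by 193 mm) begins 47 mm behind the grasp point.
Start: joints at [1.457, 0.359, 0.012, 0, -1.224, -0.288], TCP at [0.264, 0.621, 0.405] pointing down, gripper open.
Joint ranges: [-3.07, 3.07], [-1.43, 2.12], [-1.02, 1.25], [-3.03, 1.67], [-3.05, -0], [-3.03, 3.03]. Speed limits (rad/s): [2.39, 2.39, 3.01, 3.14, 3.14, 3.14].

INTERFACE

Orientations are given as [roll, pitch, yaw] about the fixed x, y, z axes, in that order (R = Rz(yaw) Ry(pitch) Rx(roll)).
In Python, from station import arm gives the robot as it stands.
- The arm moves only by the shell command python3 -m handwheel 'ROWS' [OPENING] [FORCE]. ROWS is JSON, a list of rows, each a list of 4 numbers: the shift along the world's x, y, z in cm, then the turn about the world's z in rad. In form: [[dx, dy, dz, yaw], ...]. A call has 1 to 20 rows; each row shifts and turns the commanded pose from where the row before left it; what a row does not reach is not made up. A row lasts 1/10 s, in which the tool goes at most 50 mm and 8.59 degrees, less where a joint would pass 70% of its speed; a pose out of reach is approached as far as the arm can. A call is refused whole if a number of a shift passes 5 or a number of a turn 0.15, either way. A call with a gripper value outside its range is refused whole. OPENING is the closure, from 0 (fully open) to 1 (shut), set as the call begins (- or left out, the last holds). The fingers move at their own pace and stop on an object; FORCE is the grip in N (left out, the last holds). Time passes only in rows, so rows that do not move let the fingers close. It gives the time, the measured TCP pose, the force and the opening at its end, in the units of the state.
- arm.get_state(): the state, without advancing time (a new reading comes with each control period).
- arm.grab_frame(name): name is "side" or "top" or "wrist"; returns a dict with "image" (400x640x3 uint8, red, green, blue), "depth" (400x640 float32, m along the optical axis (not along the pixel's ray), 0 where there is no reading), "vfov" (degrees; the focal length in pixels is half the picture's height over the tangent of half this angle, whatever the lens; pixels are square), "cx", "cy" (the principal point, pixels), "rvec" (rotation vector, rad) and "tvec" (3), from world to camera coordinates, as OpenCV has them. Camera axes: x right, y down, z forward; pixel columns grow to the right and rows downward; lengths in m; the calibration is good to about 2 mm. A picture is of the moment at which its call begins.
- arm.job_done(): hands the job in, once; it reports no verdict.
The state is a dict: "t": time; "q": joint angles; "qd": joint speeds; "joint_efforts": joint torques, N m; "eef_pos": TCP position; "ee_rot": TCP orientation; "force": force on the tool from outside, world axes, zero at the start; "moment": the same for the moment, N m; "width": finger opening in m.
Only numpy, scipy, OpenCV 4.12 (cv2) and the standard library are available. Lean on these libraries where they do the work, as an engineer would, in place of code of your own. Each camera call takes 0.05 s, during which the arm holds its last target.

TASK

The brake disc on the tilted hub stand is only hanging on the centre spigot with its face resting on the ends of the three studs. Turn it on the spigot until its holes line up with the studs and push it fully home, flat against the hub arms, then swing the keeper all the way round to its stop so that its arm lies over the disc's rim. Leave the can, the wrench and the screwdriver beside the stand where they are.

Things in the scene. Friction and masses are not known exactly. Their poses are not given: they have to be found in the camera images.
- hub_face (a point): Centre of the hub's seating face: a dark steel spider of three arms, 120 degrees apart, each 26 mm wide, ending 94 mm from the axis, so 14 mm beyond the disc's rim. Clamped in a grey stand, it does not turn under hand force. z: the hub axis, outward, leaning 25 degrees from vertical, roughly towards the robot. x: along one arm.
- stud_end (a point): End of one of the three studs. A stud stands on the centre line of each arm, 56 mm from the hub axis: 9 mm in diameter, 14 mm long from the hub face, end chamfered. Axes as the hub face's.
- spigot_top (a point): Top centre of the hub's round spigot, 28 mm in diameter, 50 mm tall above the hub face, chamfered. Axes as the hub face's.
- disc_grip (a point): On the axis of the steel brake disc, 26 mm above its underside and 18 mm below the top of its round boss. Disc 160 mm in diameter, 8 mm thick, about 0.75 kg; boss 54 mm in diameter, 36 mm tall above the disc's upper face, 30.6 mm bore right through. It starts with its underside on the stud ends, 14 mm off the hub face. z: out of the boss; x: towards one hole.
- disc_hole (a point): Upper mouth of one of the disc's three holes: 14 mm in diameter, 120 degrees apart, 56 mm from the axis. Any hole fits any stud. They start at least 20 degrees out of line; the disc sinks when they meet the studs within about 2 degrees. Seated, the stud ends stand 6 mm above the disc's upper face. Axes as the disc's.
- keeper (a joint): Angle of the keeper, rad: 0 is swung away from the disc, 1.57 is the stop, its short arm pointing at the hub axis over the disc's rim. Grows anticlockwise seen from above, looking down onto the boss. Stays where it is left; about 2 N at the peg moves it.
- keeper_pivot (a point): Pivot of the keeper, a flat steel bar 18 mm wide, 8 mm thick, at half its thickness. Its axis z is parallel to the hub axis, 112 mm from it. The bar's underside is 13 mm above the level of the hub face: it passes 5 mm over a seated disc and strikes one that is not seated. The short arm reaches 55 mm from the pivot.
- keeper_peg (a point): Centre of the keeper's black upright grip peg, on the end of the bar opposite the short arm, 45 mm from the pivot. Round, 14 mm in diameter, 40 mm tall above the bar, parallel to the hub axis (z); this point is half-way up.
- can_center (a point): Middle of a plain aluminium can, 66 mm in diameter, 110 mm tall, standing beside the stand; to be left alone.
- wrench_grip (a point): Grip of a steel open-ended wrench lying on the bench by the stand; to be left alone.
- driver_grip (a point): Grip of a screwdriver with a wooden handle lying on the bench by the stand; to be left alone.

How it is judged:
On the way:
1. the disc is turned onto the studs and seated on the hub face while the keeper is still clear (z of disc_grip in the frame of hub_face below 0.029 m and angle between the z axis of disc_grip and the z axis of hub_face, either way round below 0.05 rad and value of joint keeper below 0.8 rad), for 0.2 s.
At the end, for the whole second after the job is handed in: The disc's underside lies within 3 mm of the hub face with the studs through its holes (tilted less than 0.05 rad from the hub axis), and the keeper stands at rest within 0.17 rad of its stop, its arm over the rim (z of disc_grip in the frame of hub_face between 0.022 and 0.029 m and distance between disc_grip and hub_face below 0.03 m and angle between the z axis of disc_grip and the z axis of hub_face, either way round below 0.05 rad and value of joint keeper above 1.4 rad and velocity of joint keeper between -0.05 and 0.05 rad/s); the robot touches nothing.
It fails at once if the can, wrench or screwdriver is shifted by more than 40 mm (distance of any of can_center, wrench_grip, driver_grip from where it was at the start of the episode above 0.04 m).
It also fails if it takes over 42 s, if anything falls off the work surface, if the arm or the gripper's body presses on something with over 40 N, if the wrist force passes 120 N, or if a joint passes its speed limit or range.

## Working session

There is one attempt and no reset: what is moved stays moved. The work goes in short steps, Python scripts to look and compute and a shell command to move; the robot and the scene stay as the last step left them, time stands still between calls to the robot, and variables do not carry over. Pictures are saved under pics/ and viewed, and the job is handed in when it is done.

```bash
ls; mkdir -p pics
cat > h.py <<'E'
import numpy as np, cv2
from station import arm
def cam(f):
    R,_=cv2.Rodrigues(np.array(f["rvec"],float)); t=np.array(f["tvec"],float).reshape(3)
    fl=200/np.tan(np.radians(f["vfov"])/2)
    return R,t,fl,f["cx"],f["cy"]
def pts(f):
    R,t,fl,cx,cy=cam(f); d=f["depth"]; v,u=np.mgrid[0:d.shape[0],0:d.shape[1]]
    P=np.stack([(u-cx)/fl*d,(v-cy)/fl*d,d],-1)
    W=(P-t)@R; W[d<=0]=np.nan; return W
def save(f,n): cv2.imwrite("pics/"+n+".png",cv2.cvtColor(f["image"],cv2.COLOR_RGB2BGR))
def proj(f,p):
    R,t,fl,cx,cy=cam(f); c=R@np.array(p)+t; return c[0]/c[2]*fl+cx,c[1]/c[2]*fl+cy
E
python3 - <<'E'
from h import *
import pickle
s=arm.get_state(); print({k:np.round(v,4).tolist() for k,v in s.items()})
F={}
for n in("side","top","wrist"):
    f=arm.grab_frame(n); save(f,n+"0"); F[n]=f; R,t,fl,cx,cy=cam(f); print(n,(-R.T@t).round(3),R[2].round(3),fl,cx,cy)
pickle.dump(F,open("f0.pkl","wb"))
E
```

```text
pics
{'t': 0.0, 'q': [1.457, 0.3593, 0.0111, -0.0004, -1.2241, -0.2881], 'qd': [0.0006, 0.0015, 0.0007, -0.0003, 0.0004, -0.0005], 'joint_efforts': [0.0001, -58.2717, 29.3068, 6.9972, 0.0072, -0.0002], 'eef_pos': [0.2639, 0.621, 0.4038], 'ee_rot': [3.14, -0.0001, -0.402], 'force': [0.0671, -0.8816, -0.5893], 'moment': [0.0588, 0.0105, -0.0631], 'width': 0.0874}
side [ 0.267 -0.575  0.69 ] [ 0.335  0.709 -0.62 ] 420.15633152426534 319.07059668385244 194.0926787545889
top [0.507 0.108 1.068] [ 0.064  0.001 -0.998] 405.69678695321943 323.32390824895015 202.5207904795539
wrist [0.329 0.592 0.383] [-0.245  0.103 -0.964] 351.751717149676 326.01764125307625 200.44132670955287
```

View pics/side0.png

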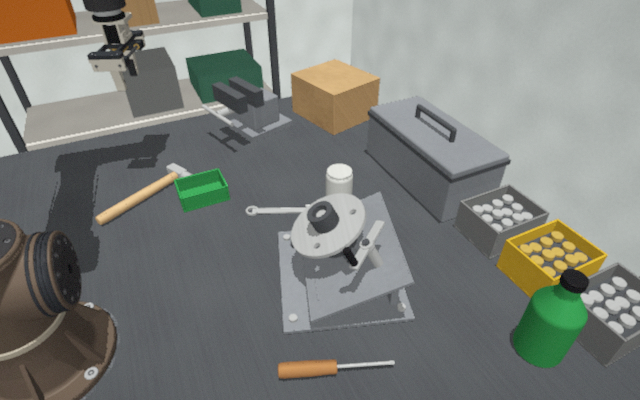

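View pics/top0.png

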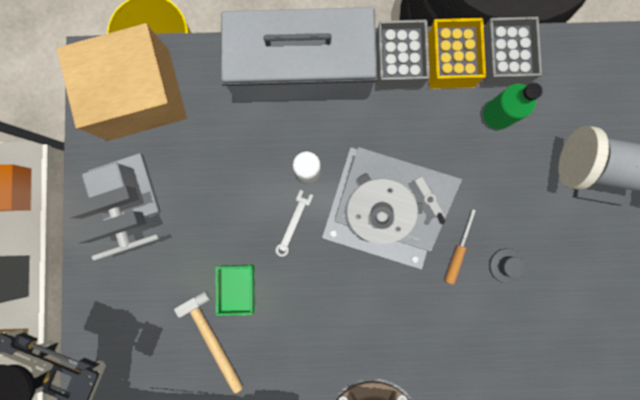

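View pics/wrist0.png

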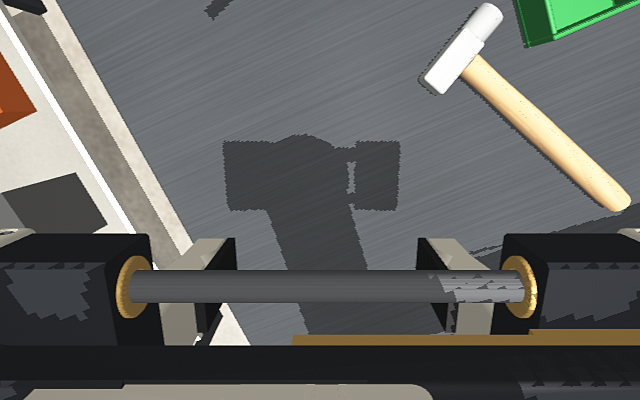

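The side view shows the disc around (330,225) with the keeper peg at (350,256). In the top view the boss is at about (382,216), the peg at about (437,214), the can at (306,166), the wrench at (293,225) and the driver at (460,248). Next I'll measure from depth.

Run:
```python
from h import *
import pickle
F=pickle.load(open("f0.pkl","rb"))
for n,(x0,y0,x1,y1) in {"top":(310,140,480,290),"side":(240,180,430,390)}.items():
    f=F[n]; c=f["image"][y0:y1,x0:x1]; k=min(800/(x1-x0),600/(y1-y0)); 
    cv2.imwrite(f"pics/{n}0z.png",cv2.cvtColor(cv2.resize(c,None,fx=k,fy=k,interpolation=cv2.INTER_CUBIC),cv2.COLOR_RGB2BGR)); print(n,k)
W=pts(F["top"])
for u,v in [(382,216),(382,203),(360,210),(405,225),(390,192),(370,235),(427,195),(437,214),(355,160),(450,180),(380,250)]:
    print(u,v,W[v,u].round(3))
# disc face plane
m=np.zeros((400,640),bool); v,u=np.mgrid[0:400,0:640]
r=np.hypot(u-381,v-211); m=(r>20)&(r<30)&(W[...,2]>0.05)
P=W[m]; 
for _ in range(6):
    c=P.mean(0); U,S,V=np.linalg.svd(P-c,full_matrices=False); n=V[2]*np.sign(V[2][2]); d=(P-c)@n; P=P[abs(d)<max(2*np.median(abs(d)),.002)]
print(c.round(4),n.round(4),np.degrees(np.arccos(n[2])),len(P),d.std())
```

```text
top 4.0
side 2.857142857142857
382 216 [ 0.531 -0.021  0.157]
382 203 [ 0.561 -0.023  0.153]
360 210 [0.547 0.025 0.126]
405 225 [ 0.51  -0.078  0.126]
390 192 [ 0.586 -0.044  0.142]
370 235 [0.489 0.001 0.103]
427 195 [ 0.576 -0.123  0.162]
437 214 [ 0.533 -0.147  0.148]
355 160 [0.668 0.031 0.109]
450 180 [ 0.613 -0.189  0.119]
380 250 [ 0.447 -0.034  0.012]
[ 0.545  -0.0224  0.132 ] [-0.4022  0.1368  0.9053] 25.1391808064692 1139 0.0009581579089675717
```

View pics/top0z.png

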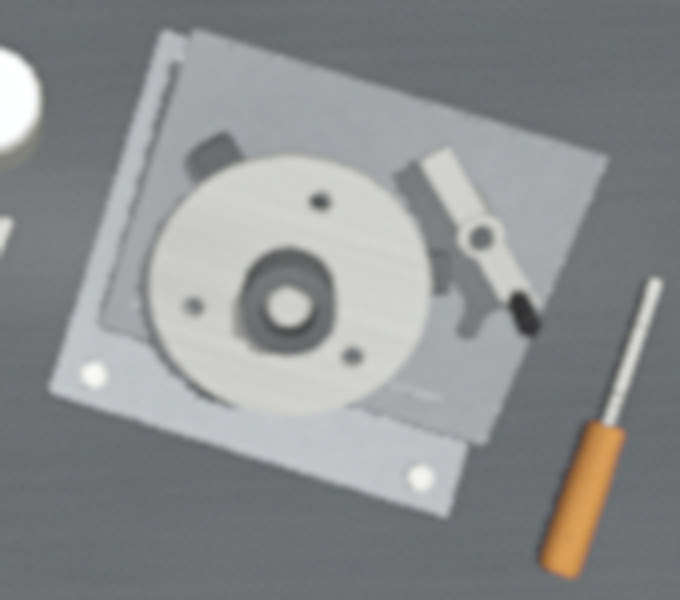

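View pics/side0z.png

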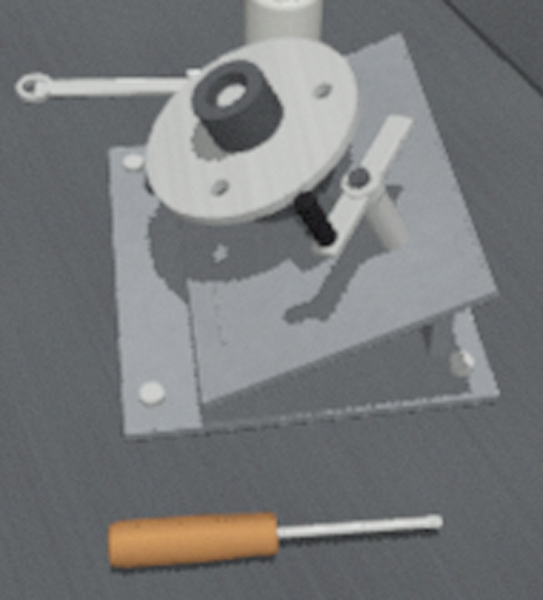

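```bash
cat >> h.py <<'E'
def ray(f,u,v):
    R,t,fl,cx,cy=cam(f); d=R.T@np.array([(u-cx)/fl,(v-cy)/fl,1.]); return -R.T@t,d
def hit(f,u,v,p0,n):
    o,d=ray(f,u,v); return o+d*((p0-o)@n)/(d@n)
E
python3 - <<'E'
from h import *
import pickle
F=pickle.load(open("f0.pkl","rb")); f=F["top"]
c=np.array([0.545,-0.0224,0.132]); n=np.array([-.4022,.1368,.9053]); n/=np.linalg.norm(n)
# disc face contour -> plane
W=pts(f); d=(W-c)@n
m=((abs(d)<.005)&(np.linalg.norm(W-c,axis=-1)<.1)).astype(np.uint8)
cs,_=cv2.findContours(m,cv2.RETR_EXTERNAL,cv2.CHAIN_APPROX_NONE); k=max(cs,key=cv2.contourArea)[:,0]
ex=np.cross([0,1,0],n); ex/=np.linalg.norm(ex); ey=np.cross(n,ex)
Q=np.array([hit(f,u,v,c,n) for u,v in k]); q=np.stack([(Q-c)@ex,(Q-c)@ey],1)
A=np.c_[2*q,np.ones(len(q))]; s=np.linalg.lstsq(A,(q**2).sum(1),rcond=None)[0]; print("circle",s[:2],np.sqrt(s[2]+s[0]**2+s[1]**2),len(k))
C1=c+ex*s[0]+ey*s[1]; print("centre by rim",C1)
S=hit(f,310+288/4,140+307/4,c+.028*n,n); C2=S-.028*n; print("by spigot",C2)
C=(C1+C2)/2; H=C-.022*n
def ang(P,O): return np.degrees(np.arctan2((P-O)@ey,(P-O)@ex)),np.linalg.norm(P-O)
for x,y in[(320,202),(193,306),(352,356)]: print("hole",ang(hit(f,310+x/4,140+y/4,c,n),C))
for x,y in[(215,157),(442,272)]: print("arm",ang(hit(f,310+x/4,140+y/4,H,n),H))
print(H,ex,ey)
E
```

```text
circle [-0.00318901 -0.00259223] 0.07933530321244825 190
centre by rim [ 0.54194169 -0.02496786  0.1310293 ]
by spigot [ 0.54092455 -0.02526795  0.13062276]
hole (np.float64(-17.81904337109329), np.float64(0.05518149004278774))
hole (np.float64(103.36600332481729), np.float64(0.05589491450943724))
hole (np.float64(-137.5483253220487), np.float64(0.05671909296356861))
arm (np.float64(31.12687677710743), np.float64(0.08348786338855146))
arm (np.float64(-87.77797645825115), np.float64(0.08915501710899547))
[ 0.55028131 -0.02812743  0.1109099 ] [ 0.91386982 -0.          0.40600734] [ 0.05554049  0.99059913 -0.12501444]
```

Anticlockwise, the disc has to turn about 49°. I'm moving above it for a closer look through the wrist camera.

```bash
python3 -m handwheel '[[0.7,-1.6,0,-0.007],[1.35,-3.25,0,-0.007],[1.35,-3.25,0,-0.007],[1.35,-3.25,0,-0.007],[1.35,-3.25,0,-0.007],[1.35,-3.25,0,-0.007],[1.35,-3.25,0,-0.007],[1.35,-3.25,0,-0.007],[1.35,-3.25,0,-0.007],[1.35,-3.25,0,-0.007],[1.35,-3.25,0,-0.007],[1.35,-3.25,0,-0.007],[1.35,-3.25,0,-0.007],[1.35,-3.25,0,-0.007],[1.35,-3.25,0,-0.007],[1.35,-3.25,0,-0.007],[1.35,-3.25,0,-0.007],[1.35,-3.25,0,-0.007],[1.35,-3.25,0,-0.007],[1.35,-3.25,0,-0.007]]' 0
python3 -m handwheel '[[0.4,-1.5,0,0],[0,-0.6,0,0],[0,0,0,0],[0,0,0,0]]'
python3 - <<'E'
from h import *
import pickle
f=arm.grab_frame("wrist"); save(f,"wrist1"); g=arm.grab_frame("top"); save(g,"top1"); pickle.dump({"wrist":f,"top":g},open("f1.pkl","wb"))
s=arm.get_state(); print(s["t"],s["eef_pos"],s["ee_rot"],s["q"],s["force"])
E
```

```text
t: 2.15
eef_pos: [0.5272, -0.0142, 0.4047]
ee_rot: [-3.141, -0.0, -0.542]
force: [0.9, 0.5, 0.3]
width: 0.0877
t: 2.55
eef_pos: [0.531, -0.0331, 0.4047]
ee_rot: [-3.141, 0.0, -0.542]
force: [-0.6, 1.1, 0.5]
width: 0.0874
2.65 [ 0.53118152 -0.03261713  0.40484458] [-3.14128924e+00 -1.75665212e-04 -5.40807020e-01] [ 3.07344300e-01  1.23236233e-01 -3.01495714e-01 -7.56411360e-05
 -1.14572062e+00  7.22676216e-01] [ 0.14383224 -0.13567236 -0.0967345 ]
```

View pics/wrist1.png

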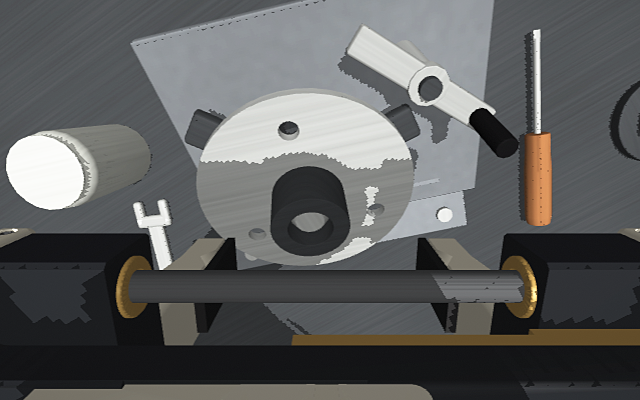

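The wrist view shows the boss mouth at (311,222), holes at (288,130), (376,210) and (258,233), and arm tips at about (205,128) and (403,122). I'll use it to refine the axis and angles.

Run:
```python
from h import *
import pickle
F=pickle.load(open("f1.pkl","rb")); f=F["wrist"]
W=pts(f); v,u=np.mgrid[0:400,0:640]
n0=np.array([-.4022,.1368,.9053]); c0=np.array([.5414,-.0251,.1308])
r=np.linalg.norm(W-c0,axis=-1); P=W[(r<.075)&(r>.035)&(abs((W-c0)@n0)<.006)]
for _ in range(5):
    c=P.mean(0); V=np.linalg.svd(P-c,full_matrices=False)[2]; n=V[2]*np.sign(V[2][2]); d=(P-c)@n; P=P[abs(d)<.002]
print("n",n,np.degrees(np.arccos(n[2])),"offset old centre",(c0-c)@n,len(P))
ex=np.cross([0,1,0],n); ex/=np.linalg.norm(ex); ey=np.cross(n,ex)
m=((abs((W-c)@n)<.004)&(np.linalg.norm(W-c0,axis=-1)<.095)).astype(np.uint8)
k=max(cv2.findContours(m,0,cv2.CHAIN_APPROX_NONE)[0],key=cv2.contourArea)[:,0]
Q=np.array([hit(f,a,b,c,n) for a,b in k]); q=np.stack([(Q-c)@ex,(Q-c)@ey],1)
q=q[np.hypot(*q.T)>.05]
s=np.linalg.lstsq(np.c_[2*q,np.ones(len(q))],(q**2).sum(1),rcond=None)[0]; print("R",np.sqrt(s[2]+s[0]**2+s[1]**2))
C1=c+ex*s[0]+ey*s[1]; C2=hit(f,311,222,c+.036*n,n)-.036*n; print(C1,C2)
C=C1; H=C-.022*n
def ang(P,O): return np.degrees(np.arctan2((P-O)@ey,(P-O)@ex)),np.linalg.norm(P-O)
# centre from 3 holes
hs=[hit(f,*x,c,n) for x in[(288,130),(376,210),(258,233)]]; print("centroid holes",np.mean(hs,0))
for h in hs: print("hole",ang(h,C))
# dark arm pixels in hub plane beyond rim
hh=cv2.cvtColor(f["image"],cv2.COLOR_RGB2GRAY)
sel=(abs((W-H)@n)<.004)
for s0,(x0,x1) in{"L":(180,240),"R":(370,425)}.items():
    mm=sel&(u>x0)&(u<x1)&(v<160)&(v>90); A=W[mm]; rr=np.hypot((A-H)@ex,(A-H)@ey); A=A[(rr>.083)&(rr<.097)]
    a=np.degrees(np.arctan2((A-H)@ey,(A-H)@ex)); print(s0,len(A),(a.min()+a.max())/2 if len(a) else 0,np.median(a) if len(a) else 0,a.max()-a.min() if len(a) else 0)
print("H",H,"grip46",H+.046*n,"boss top",H+.058*n)
# keeper
kp=hit(f,430,86,H+.021*n,n); kb=hit(f,497,136,H+.04*n,n); 
for nm,p in(("piv",kp),("peg mid",kb)): d=p-H; print(nm,p,d@ex,d@ey,np.hypot(d@ex,d@ey))
print("driver/can",W[180,538],W[170,45],W[210,150])
```

```text
n [-0.39988727  0.1368504   0.90629032] 25.002368366584253 offset old centre 0.0014635288306987715 17746
R 0.07973889507369909
[ 0.54205852 -0.02562407  0.12955484] [ 0.54651699 -0.02844153  0.13194751]
centroid holes [ 0.54157154 -0.02526449  0.12928567]
hole (np.float64(-16.503111826307688), np.float64(0.05561500715133832))
hole (np.float64(-138.5636657187222), np.float64(0.056527037531543534))
hole (np.float64(103.07347637071663), np.float64(0.05574102376466181))
L 548 30.996517913108676 30.108895007577622 17.584211443615974
R 458 -89.03488344976799 -87.83895909221522 17.390553425335085
H [ 0.55085604 -0.02863477  0.10961645] grip46 [ 0.53246123 -0.02233966  0.15130581] boss top [ 0.52766258 -0.02069745  0.16218129]
piv [ 0.56716495 -0.13125259  0.15547926] 0.03343512860994449 -0.10649359701752642 0.11161896806051756
peg mid [ 0.51851402 -0.15331315  0.15830849] -0.009933386616205703 -0.13138853019005267 0.13176349280119057
driver/can [ 0.41084463 -0.22075373  0.02354884] [0.66281806 0.14600383 0.10925011] [5.94739149e-01 1.61813723e-01 1.65174601e-04]
```

```bash
python3 -m handwheel '[[-0.1,0.6,-1,0],[0,0.5,-1.5,0],[0,0,-1.5,0],[0,0,-1.5,0],[0,0,-1.5,0],[0,0,-1,0],[0,0,-0.9,0],[0,0,0,0]]' 0 20
python3 -m handwheel '[[0,0,0,0],[0,0,0,0],[0,0,0,0],[0,0,0,0],[0,0,0,0],[0,0,0,0]]' 0.6 20
python3 - <<'E'
from h import *
f=arm.grab_frame("side"); save(f,"side2"); f=arm.grab_frame("wrist"); save(f,"wrist2")
E
```

```text
t: 3.45
eef_pos: [0.5301, -0.022, 0.3144]
ee_rot: [3.14, 0.001, -0.542]
force: [-0.4, -0.1, 0.7]
width: 0.0878
t: 4.05
eef_pos: [0.531, -0.0214, 0.316]
ee_rot: [-3.139, -0.001, -0.542]
force: [0.4, 5.6, -0.2]
width: 0.0553
```

View pics/side2.png

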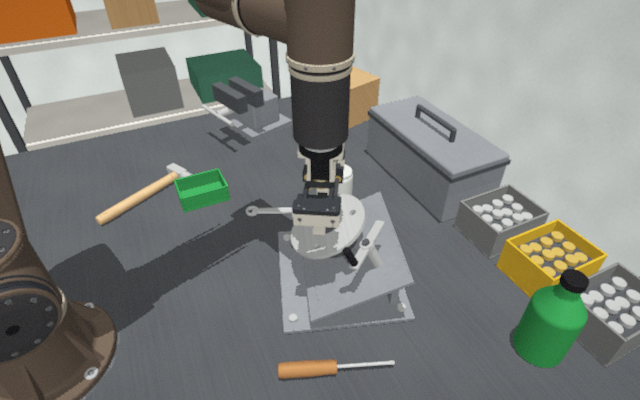

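View pics/wrist2.png

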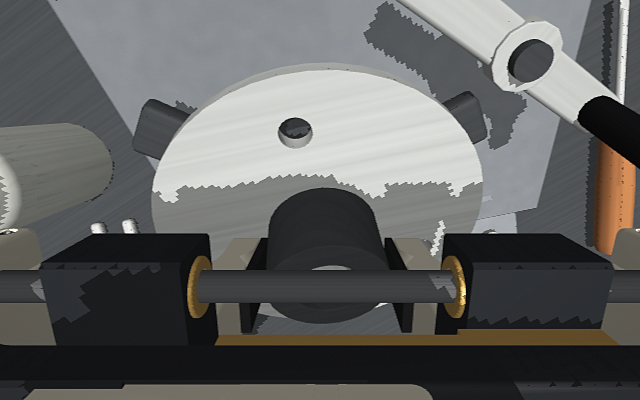

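The boss is gripped, with the width at 55 mm. First stroke is +0.44 rad.

```bash
python3 -m handwheel '[[0,0,0,0.04],[0,0,0,0.04],[0,0,0,0.04],[0,0,0,0.04],[0,0,0,0.04],[0,0,0,0.04],[0,0,0,0.04],[0,0,0,0.04],[0,0,0,0.04],[0,0,0,0.04],[0,0,0,0.04],[0,0,0,0]]' - 20
python3 - <<'E'
from h import *
f=arm.grab_frame("wrist"); save(f,"wrist3")
E
```

```text
t: 5.35
eef_pos: [0.5316, -0.0221, 0.317]
ee_rot: [-3.141, -0.004, -0.101]
force: [3.1, 1.8, 4.6]
width: 0.0553
```

View pics/wrist3.png

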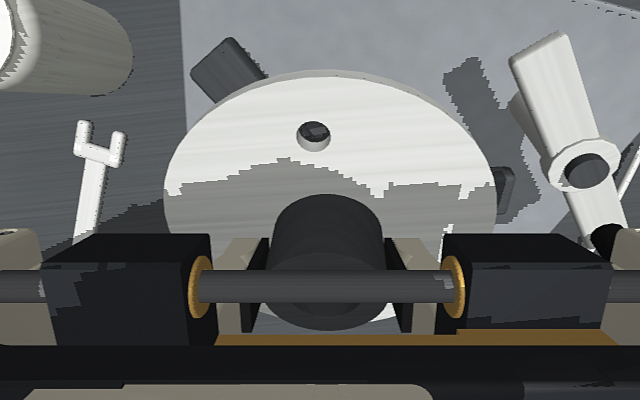

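The disc followed the turn: the visible hole is at (314,136). Next I release, turn back, regrip, and compute the hole angle.

```bash
python3 - <<'E'
t='''
N=np.array([-.39988727,.1368504,.90629032]); H=np.array([.55085604,-.02863477,.10961645])
EX=np.cross([0,1,0],N); EX/=np.linalg.norm(EX); EY=np.cross(N,EX)
def hole(f,u,v,h=.022):
    P=hit(f,u,v,H+h*N,N)-H; return np.degrees(np.arctan2(P@EY,P@EX)).round(2),np.hypot(P@EX,P@EY).round(4)
'''
open("h.py","a").write(t)
E
python3 -m handwheel '[[0,0,0,0],[0,0,0,0],[0,0,0,0],[0,0,0,0]]' 0
python3 -m handwheel '[[0,0,0,-0.04],[0,0,0,-0.05],[0,0,0,-0.05],[0,0,0,-0.05],[0,0,0,-0.05],[0,0,0,-0.05],[0,0,0,-0.05],[0,0,0,-0.05],[0,0,0,-0.05],[0,0,0,0],[0,0,0,0]]' 0
python3 - <<'E'
from h import *
f=arm.grab_frame("wrist"); save(f,"wrist4")
g=cv2.cvtColor(f["image"],cv2.COLOR_RGB2GRAY)
E
```

```text
t: 5.8
eef_pos: [0.5301, -0.0225, 0.3152]
ee_rot: [3.141, 0.001, -0.102]
force: [-0.1, 0.3, -0.3]
width: 0.0814
t: 6.9
eef_pos: [0.5303, -0.0224, 0.3155]
ee_rot: [3.141, 0.0, -0.54]
force: [0.3, -0.4, -0.2]
width: 0.0879
```

View pics/wrist4.png

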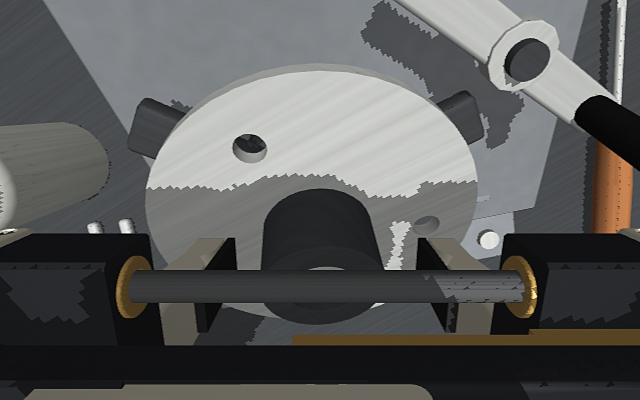

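```bash
python3 - <<'E'
from h import *
f=arm.grab_frame("wrist")
print(hole(f,250,148.5),hole(f,427,224))
W=pts(f); sel=(abs((W-H)@N)<.004); A=W[sel]; x,y=(A-H)@EX,(A-H)@EY; r=np.hypot(x,y); a=np.degrees(np.arctan2(y,x))
for lo,hi in((0,60),(-120,-60)):
    b=a[(r>.084)&(r<.093)&(a>lo)&(a<hi)]; print(len(b),b.min(),b.max(),(b.min()+b.max())/2)
E
python3 -m handwheel '[[0,0,0,0],[0,0,0,0],[0,0,0,0],[0,0,0,0],[0,0,0,0],[0,0,0,0]]' 0.6 20
```

```text
(np.float64(1.2), np.float64(0.0541)) (np.float64(-120.71), np.float64(0.0566))
1110 22.183786322006675 39.977219320419145 31.08050282121291
875 -98.13184519910747 -80.12173391384648 -89.12678955647698
t: 7.6
eef_pos: [0.5312, -0.0214, 0.3158]
ee_rot: [-3.139, -0.001, -0.541]
force: [2.6, 4.5, -3.1]
width: 0.0561
```

```bash
python3 -m handwheel '[[0,0,0,0],[0,0,0,0.03],[0,0,0,0.04],[0,0,0,0.04],[0,0,0,0.04],[0,0,0,0.04],[0,0,0,0.04],[0,0,0,0.04],[0,0,0,0.04],[0,0,0,0.04],[0,0,0,0.04],[0,0,0,0.04],[0,0,0,0]]' - 35
python3 - <<'E'
from h import *
f=arm.grab_frame("wrist"); save(f,"wrist5")
E
```

```text
t: 8.9
eef_pos: [0.532, -0.022, 0.3174]
ee_rot: [-3.141, -0.005, -0.11]
force: [3.0, 3.3, 7.2]
width: 0.0545
```

View pics/wrist5.png

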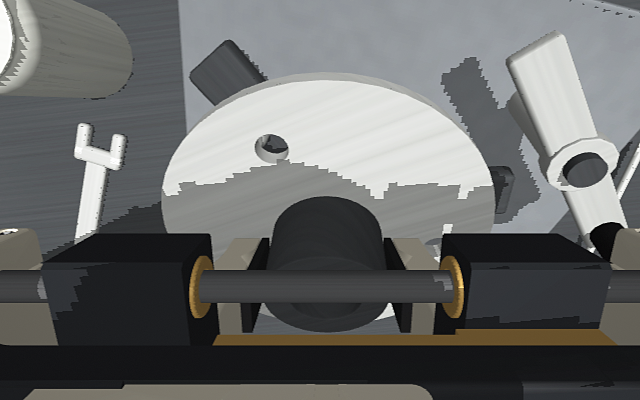

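The hole is now at (271,148). I'll measure it, release and look again.

```bash
python3 -m handwheel '[[0,0,0,0],[0,0,0,0],[0,0,0,0],[0,0,0,0]]' 0
python3 - <<'E'
from h import *
f=arm.grab_frame("wrist"); save(f,"wrist6")
import pickle; pickle.dump(f,open("w6.pkl","wb"))
cv2.imwrite("pics/wrist6z.png",cv2.cvtColor(cv2.resize(f["image"][100:240,150:350],None,fx=4,fy=4,interpolation=cv2.INTER_CUBIC),cv2.COLOR_RGB2BGR))
E
```

```text
t: 9.35
eef_pos: [0.5301, -0.0225, 0.3152]
ee_rot: [3.141, 0.001, -0.112]
force: [1.0, -0.3, 0.2]
width: 0.0809
```

View pics/wrist6z.png

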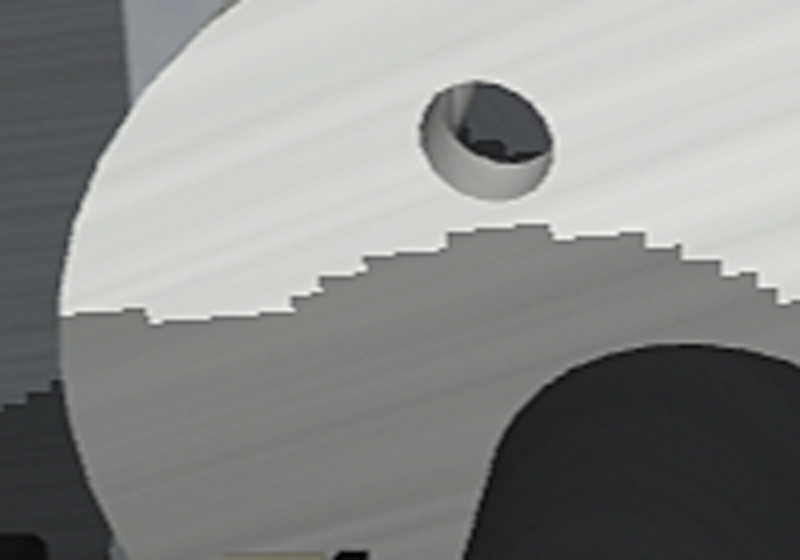

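```bash
python3 - <<'E'
from h import *
import pickle
f=pickle.load(open("w6.pkl","rb"))
print(hole(f,271.5,135))
g=cv2.cvtColor(f["image"],cv2.COLOR_RGB2HSV); print(arm.get_state()["t"])
E
python3 -m handwheel '[[0,0,0,-0.05],[0,0,0,-0.05],[0,0,0,-0.05],[0,0,0,-0.05],[0,0,0,-0.05],[0,0,0,-0.05],[0,0,0,-0.05],[0,0,0,-0.05],[0,0,0,-0.02],[0,0,0,0],[0,0,0,0]]' 0
python3 - <<'E'
from h import *
f=arm.grab_frame("wrist"); save(f,"wrist7")
import pickle; pickle.dump(f,open("w7.pkl","wb"))
E
```

```text
(np.float64(19.23), np.float64(0.0546))
9.4
t: 10.5
eef_pos: [0.5304, -0.0223, 0.3156]
ee_rot: [3.141, 0.0, -0.531]
force: [-0.9, 0.3, 0.4]
width: 0.0878
```

View pics/wrist7.png

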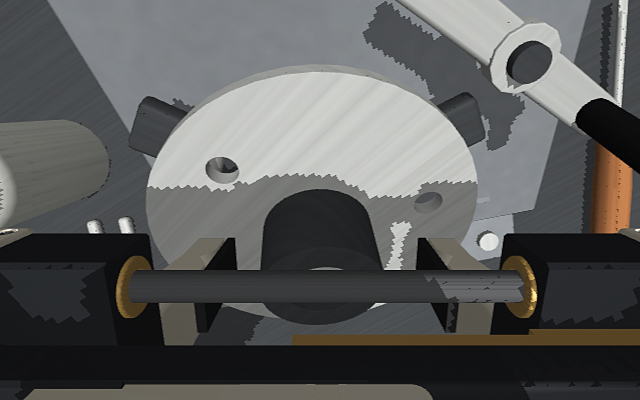

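```bash
python3 - <<'E'
from h import *
import pickle
f=pickle.load(open("w7.pkl","rb"))
print(hole(f,223,169.5),hole(f,429,203))
E
python3 -m handwheel '[[0,0,0,0],[0,0,0,0],[0,0,0,0],[0,0,0,0],[0,0,0,0],[0,0,0,0]]' 0.6 35
```

```text
(np.float64(18.75), np.float64(0.0543)) (np.float64(-105.26), np.float64(0.0558))
t: 11.15
eef_pos: [0.5313, -0.0214, 0.3159]
ee_rot: [-3.139, -0.001, -0.531]
force: [3.6, 4.4, -2.2]
width: 0.0548
```

About 13.5° remains. I'll turn most of it, then press lightly along the axis while I creep the rest.

```bash
python3 -m handwheel '[[0,0,0,0.04],[0,0,0,0.04],[0,0,0,0.04],[0,0,0,0.04],[0,0,0,0.04],[0,0,0,0.04],[0.1,-0.03,-0.25,0.01],[0,0,0,0.01],[0,0,0,0.01]]' - 35
python3 -m handwheel '[[0,0,0,0.01],[0,0,0,0.01],[0,0,0,0.01],[0,0,0,0]]'
python3 - <<'E'
from h import *
f=arm.grab_frame("wrist"); save(f,"wrist8")
print(arm.get_state()["moment"])
E
```

```text
t: 12.05
eef_pos: [0.5327, -0.0222, 0.3132]
ee_rot: [-3.14, -0.003, -0.261]
force: [6.5, 0.4, -3.3]
width: 0.0541
t: 12.45
eef_pos: [0.5328, -0.0223, 0.3132]
ee_rot: [-3.14, -0.003, -0.232]
force: [6.0, 0.4, -4.2]
width: 0.0541
[ 0.05838679 -2.51371068 -0.09687192]
```

View pics/wrist8.png

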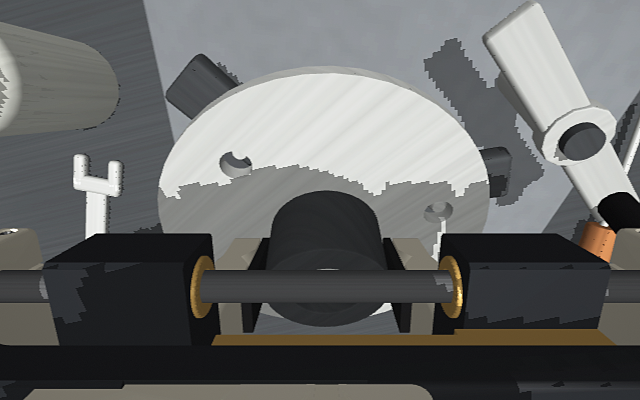

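Run:
```python
from h import *
f=arm.grab_frame("wrist")
print(hole(f,236,165),hole(f,439,211))
I=f["image"]; z=np.hstack([cv2.resize(I[125:205,185:285],None,fx=4,fy=4,interpolation=2),cv2.resize(I[170:250,390:490],None,fx=4,fy=4,interpolation=2)])
cv2.imwrite("pics/w9z.png",cv2.cvtColor(z,cv2.COLOR_RGB2BGR))
for a in (31,-89):
    p=H+.014*N+.056*(np.cos(np.radians(a))*EX+np.sin(np.radians(a))*EY); print(proj(f,p))
```

```text
(np.float64(32.16), np.float64(0.0551)) (np.float64(-84.38), np.float64(0.0541))
(np.float64(240.2067801596453), np.float64(151.96174848907611))
(np.float64(440.28095111042876), np.float64(205.9295884137894))
```

View pics/w9z.png

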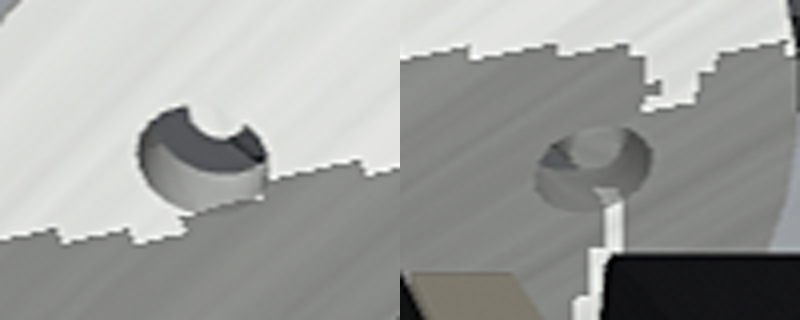

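Both studs show in the holes. I'm releasing to see whether the disc drops or settles.

```bash
python3 -m handwheel '[[0,0,0,0],[0,0,0,0],[0,0,0,0],[0,0,0,0]]' 0
python3 - <<'E'
from h import *
f=arm.grab_frame("wrist"); save(f,"wrist10")
W=pts(f); c=H+.022*N
r=np.linalg.norm(W-c,axis=-1); P=W[(r<.075)&(r>.045)&(abs((W-c)@N)<.02)]
for _ in range(5):
    c=P.mean(0); V=np.linalg.svd(P-c,full_matrices=False)[2]; n=V[2]*np.sign(V[2][2]); d=(P-c)@n; P=P[abs(d)<.002]
print("tilt",np.degrees(np.arccos(n@N)),"height",(c-H)@N)
I=f["image"]; z=np.hstack([cv2.resize(I[125:205,185:285],None,fx=4,fy=4,interpolation=2),cv2.resize(I[170:250,390:490],None,fx=4,fy=4,interpolation=2)])
cv2.imwrite("pics/w10z.png",cv2.cvtColor(z,cv2.COLOR_RGB2BGR))
import pickle; pickle.dump(f,open("w10.pkl","wb"))
E
```

```text
t: 12.95
eef_pos: [0.5312, -0.0227, 0.313]
ee_rot: [3.141, 0.001, -0.232]
force: [0.0, 0.1, -0.5]
width: 0.0807
tilt 0.2198260927978296 height 0.008049516380786118
```

View pics/w10z.png

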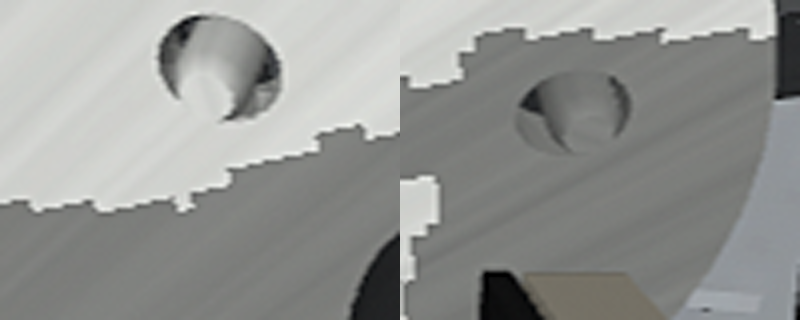

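View pics/wrist10.png

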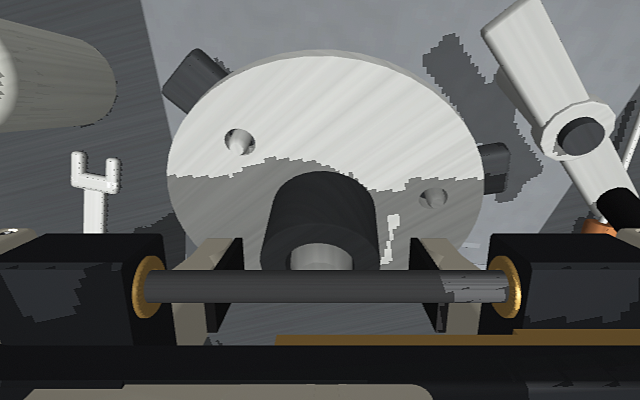

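The disc has dropped home: its face is 8.05 mm above the hub face (seated is 8.0), tilt is 0.2°, and the studs show through the holes. I'm lifting, closing the fingers and measuring the keeper.

```bash
python3 -m handwheel '[[0,0,1,0],[0,0,2,0],[0,0,2,0],[0,0,2,0],[0,0,1,0],[0,0,1,0],[0,0,0,0]]' 0
python3 -m handwheel '[[0,0,0,0],[0,0,0,0],[0,0,0,0],[0,0,0,0],[0,0,0,0],[0,0,0,0]]' 1 20
python3 - <<'E'
from h import *
f=arm.grab_frame("wrist"); save(f,"wrist11"); f2=arm.grab_frame("side"); save(f2,"side11")
import pickle; pickle.dump((f,f2),open("w11.pkl","wb"))
print(arm.get_state()["eef_pos"],arm.get_state()["ee_rot"])
E
```

```text
t: 13.7
eef_pos: [0.5317, -0.0226, 0.4044]
ee_rot: [-3.141, -0.002, -0.232]
force: [0.4, 1.3, -0.5]
width: 0.0876
t: 14.3
eef_pos: [0.5315, -0.0226, 0.403]
ee_rot: [3.141, 0.0, -0.232]
force: [0.1, -0.3, -0.3]
width: 0.0454
[ 0.5314862  -0.02258491  0.4031109 ] [ 3.14152176e+00  8.17915110e-05 -2.31776240e-01]
```

View pics/wrist11.png

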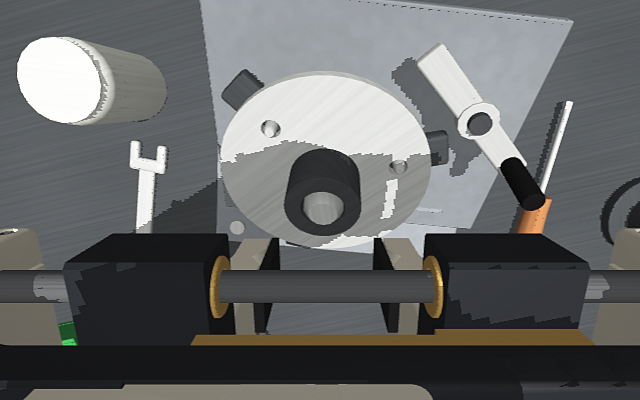

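The wrist view has the pivot bolt at (478,121), the peg from its base at about (510,163) to its top at (533,199), and the disc seated. Next is the pusher line in world coordinates.

Run:
```python
from h import *
import pickle
f,f2=pickle.load(open("w11.pkl","rb"))
def xy(u,v,h): P=hit(f,u,v,H+h*N,N)-H; return np.array([P@EX,P@EY])
pv=xy(478,121,.024); pt=xy(533,199,.061); pb=xy(512,163,.023); se=xy(432,54,.021)
W=pts(f); print("pv",pv,np.hypot(*pv),"W h",(W[108,470]-H)@N,(W[199,533]-H)@N)
for n,p in(("top",pt),("base",pb),("short",se)): d=p-pv; print(n,p,np.hypot(*d),np.degrees(np.arctan2(d[1],d[0])))
pa=np.arctan2(pv[1],pv[0]); print("pivot ang",np.degrees(pa))
pv=.112*np.array([np.cos(pa),np.sin(pa)])
w3=lambda q,h: H+EX*q[0]+EY*q[1]+N*h
a1=pa; a0=pa-np.pi/2
am=(a0+.0+a1)/2+.1; u=np.array([np.cos(am),np.sin(am)]); w=np.array([-u[1],u[0]])
print("w world",w[0]*EX+w[1]*EY)
for a in(a0,a1): print("peg top at",w3(pv+.045*np.array([np.cos(a),np.sin(a)]),.061))
for s in(-.075,-.045,0,.0115,.02): print(s,w3(pv+.040*u+s*w,.061))
```

```text
pv [ 0.0358577  -0.10482586] 0.110789146843711 W h 0.02242708526269003 0.06092128215707894
top [-0.00086711 -0.12792446] 0.043384984581173715 -147.83156262773682
base [-0.00123188 -0.12914156] 0.044349631398506215 -146.75139900855876
short [ 0.08125086 -0.07859035] 0.052429393331415504 30.026268949568497
pivot ang -71.1157634659513
w world [ 0.83835002 -0.34506872  0.4220152 ]
peg top at [ 0.51401426 -0.13968897  0.17743716]
peg top at [ 0.56474616 -0.16743869  0.20401209]
-0.075 [ 0.47607759 -0.13652315  0.16022012]
-0.045 [ 0.50122809 -0.14687521  0.17288058]
0 [ 0.53895384 -0.1624033   0.19187126]
0.0115 [ 0.54859486 -0.16637159  0.19672444]
0.02 [ 0.55572084 -0.16930468  0.20031157]
```

```bash
python3 -m handwheel '[[-0.5,-1,0,-0.02],[-1,-2,0,-0.04],[-1,-2.1,0,-0.04],[-1,-2.1,0,-0.04],[-1,-2.1,0,-0.02],[-1,-2.1,0,0],[0,0,-1.5,0],[0,0,-2,0],[0,0,-2,0],[0,0,-2,0],[0,0,-1,0],[0,0,0,0],[0,0,0,0]]' 1 20
python3 - <<'E'
from h import *
f=arm.grab_frame("side"); save(f,"side12"); f=arm.grab_frame("wrist"); save(f,"wrist12")
E
```

```text
t: 15.7
eef_pos: [0.4767, -0.1368, 0.3188]
ee_rot: [3.141, -0.001, -0.392]
force: [0.3, 0.3, 0.1]
width: 0.0003
```

View pics/side12.png

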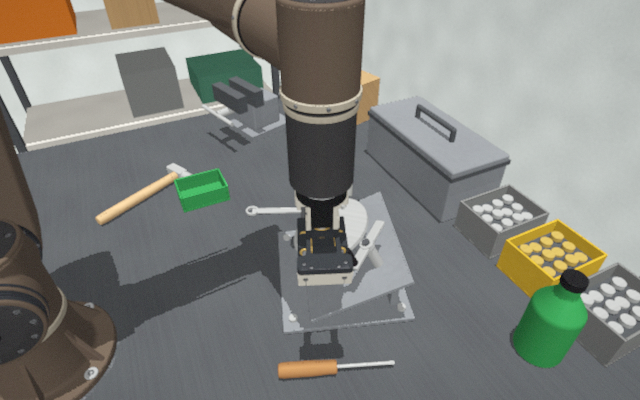

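View pics/wrist12.png

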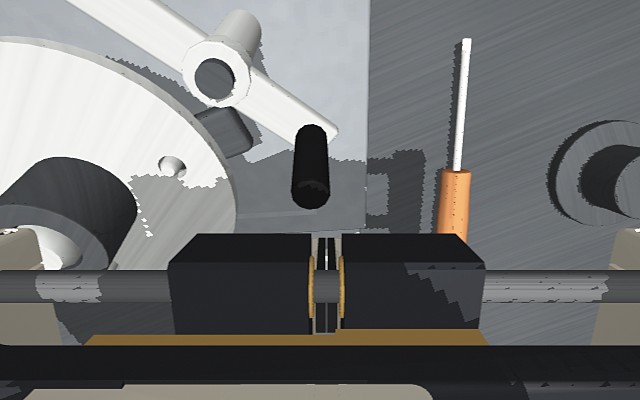

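The peg, with its top at (311,190), is straight ahead of the closed fingers at (326,270), so I push along the sloped line.

```bash
python3 -m handwheel '[[0.4,-0.17,0.2,0],[0.4,-0.17,0.2,0],[0.4,-0.17,0.2,0],[0.4,-0.17,0.2,0],[0.4,-0.17,0.2,0],[0.4,-0.17,0.2,0],[0.4,-0.17,0.2,0],[0.4,-0.17,0.2,0],[0.4,-0.17,0.2,0],[0.4,-0.17,0.2,0],[0,0,0,0]]'
python3 - <<'E'
from h import *
f=arm.grab_frame("wrist"); save(f,"wrist13")
E
```

```text
t: 16.9
eef_pos: [0.5161, -0.1541, 0.3378]
ee_rot: [3.14, 0.002, -0.392]
force: [-4.0, -0.3, 0.4]
width: 0.0005
```

View pics/wrist13.png

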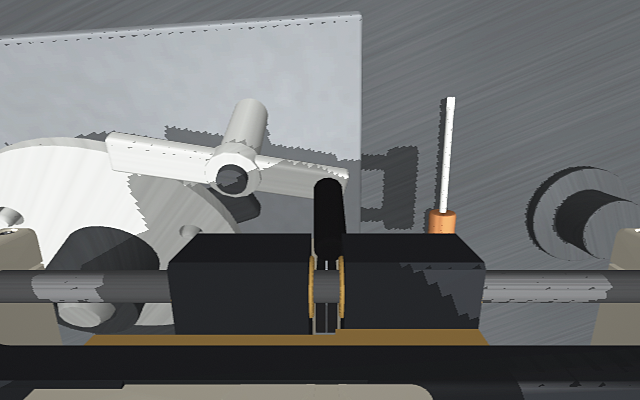

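The bar is swinging over the rim and the push takes 4 N, so I continue to the stop.

```bash
python3 -m handwheel '[[0.4,-0.15,0.2,0],[0.4,-0.15,0.2,0],[0.4,-0.15,0.2,0],[0.4,-0.15,0.2,0],[0.4,-0.15,0.2,0],[0.3,-0.1,0.15,0],[0.3,-0.1,0.15,0],[0,0,0,0]]'
python3 - <<'E'
from h import *
f=arm.grab_frame("wrist"); save(f,"wrist14")
E
```

```text
t: 17.75
eef_pos: [0.5432, -0.1627, 0.3513]
ee_rot: [-3.141, -0.001, -0.392]
force: [-2.4, 2.4, -0.3]
width: 0.0003
```

View pics/wrist14.png

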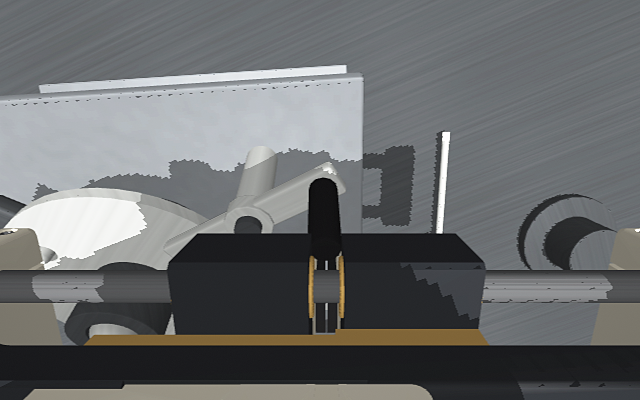

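```bash
python3 -m handwheel '[[0.25,-0.05,0.12,0],[0.25,-0.05,0.12,0],[0,0,0,0]]'
python3 -m handwheel '[[0.25,-0.05,0.12,0],[0.25,-0.05,0.12,0],[0,0,0,0]]'
python3 - <<'E'
from h import *
f=arm.grab_frame("wrist"); save(f,"wrist15")
print(arm.get_state()["force"])
def xy(u,v,h): P=hit(f,u,v,H+h*N,N)-H; return np.array([P@EX,P@EY])
E
```

```text
t: 18.1
eef_pos: [0.5476, -0.1638, 0.3535]
ee_rot: [-3.141, 0.0, -0.392]
force: [-2.2, 4.1, -0.0]
width: 0.0006
t: 18.4
eef_pos: [0.5505, -0.1644, 0.3541]
ee_rot: [3.141, 0.008, -0.393]
force: [-10.5, 7.8, -1.6]
width: 0.0006
[-11.13040469   8.96529358  -1.1775651 ]
```

View pics/wrist15.png

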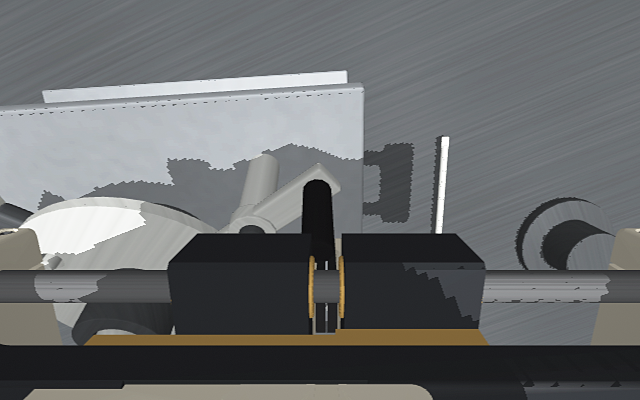

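The force stepped up to about 14 N while the tool lagged its command, so the stop is reached. I'm backing off, rising and checking.

```bash
python3 -m handwheel '[[-0.4,0.1,-0.1,0],[-0.6,0.15,-0.15,0],[-1,0.2,0,0],[-1,0.2,0,0],[0,0,1,0],[0,0,2,0],[0,0,2.5,0],[0,0,2.5,0],[0,0,2,0],[-2,3,1,0],[-2,3,1,0],[-2,2,0,0],[0,0,0,0],[0,0,0,0]]'
python3 - <<'E'
from h import *
for n in("wrist","top","side"):
    f=arm.grab_frame(n); save(f,n+"16")
    import pickle; pickle.dump(f,open(n+"16.pkl","wb"))
E
```

```text
t: 19.85
eef_pos: [0.4622, -0.0784, 0.4749]
ee_rot: [-3.14, -0.002, -0.39]
force: [0.3, 0.6, 0.3]
width: 0.0002
```

View pics/wrist16.png

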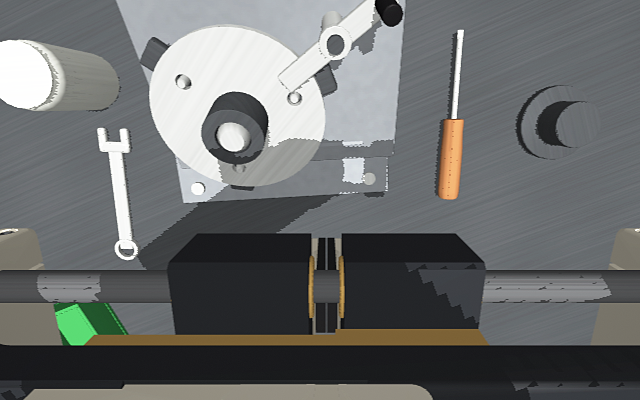

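View pics/side16.png

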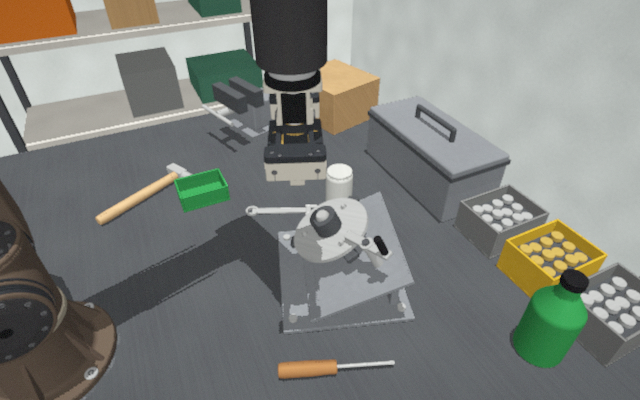

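The keeper arm now lies over the rim, with its short end at (286,85), the pivot at (336,42) and the peg at (389,10). I'll check the angle numerically and confirm the disc is still seated.

Run:
```python
from h import *
import pickle
f=pickle.load(open("wrist16.pkl","rb"))
def xy(u,v,h): P=hit(f,u,v,H+h*N,N)-H; return np.array([P@EX,P@EY])
pv=xy(336,42,.024); se=xy(286,84,.021); pt=xy(389,11,.061)
a=lambda d: np.degrees(np.arctan2(d[1],d[0]))
pa=a(pv); print("pivot",pv,pa,"short dir",a(se-pv),"peg dir",a(pt-pv))
for d in(a(se-pv)+180,a(pt-pv)): print("keeper rad",np.pi/2+np.radians((d-pa+180)%360-180))
W=pts(f); c=H+.008*N; r=np.linalg.norm(W-c,axis=-1); P=W[(r<.075)&(r>.045)&(abs((W-c)@N)<.006)]
for _ in range(5):
    c=P.mean(0); V=np.linalg.svd(P-c,full_matrices=False)[2]; n=V[2]*np.sign(V[2][2]); d=(P-c)@n; P=P[abs(d)<.002]
print("tilt deg",np.degrees(np.arccos(n@N)),"height",(c-H)@N)
```

```text
pivot [ 0.03549347 -0.10663456] -71.58990218554986 short dir 109.0655314017843 peg dir -67.84115930180293
keeper rad 1.5822358009220359
keeper rad 1.6362242329269874
tilt deg 0.0033959513000583084 height 0.008045882823022652
```

View pics/top16.png

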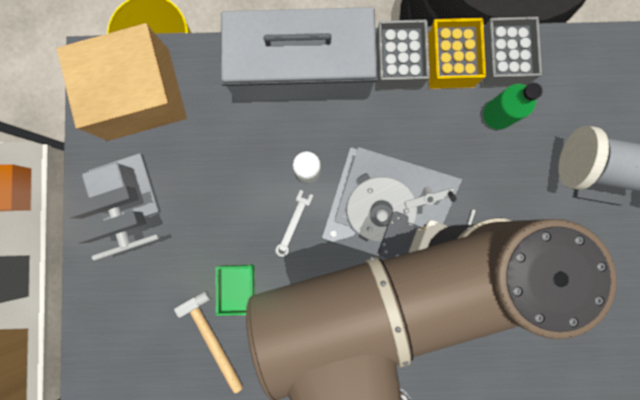

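The keeper is at its stop, the disc is flat and seated, nothing has been displaced, and the arm is clear.

Run:
```python
from h import *
print(arm.job_done()); s=arm.get_state(); print(s["t"],s["force"])
```

```text
the job is handed in; nothing more can be done
None
the job is handed in; nothing more can be done
```

I handed the job in at about 20 s of the 42 s. The disc is fully home on the studs and the keeper is at its stop.

**Disc:** I gripped the boss and turned the disc about 48° anticlockwise in three grip-and-turn strokes. It dropped home when I opened the jaws, with the keeper still swung away at about 0.23 rad. In the last check its upper face was 8.05 mm above the hub face (8 mm when seated) and the tilt was about 0°.

**Keeper:** I pushed the peg round with closed fingers until the force rose from about 4 N to 14 N at the stop, then backed off. The last camera readings put the keeper at 1.58 rad from the short arm and 1.64 rad from the peg. The peg was at the edge of the picture, so I trust the short arm's reading more.

**Other objects and the arm:** By eye, the can, wrench and screwdriver had not moved, though I did not measure their positions again. The arm was clear of everything, with the force reading near zero.

**Readings that disagreed:**
- **Turn per stroke:** The first two strokes turned the disc only about 18° for about 25° of wrist turn.
- **Hole angles:** Just before the drop, the two hole angles disagreed by about 3.5°.

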